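# Scan a coated plate and cradle it

### The job

Take the coated glass plate from its metal drying block and lay it flat on the scanner's small raised window, centred and with its long sides along the window's long sides. Let go, press the scanner's round button fully down and let it come up again with the plate still lying there, then pick the plate up and set it down flat and fully home in the empty white cradle. Hold the plate by its edges only and never touch the coated top face, set it down gently rather than dropping it, and leave the other things on the bench where they are.

Things in the scene. Friction and masses are not known exactly. Their poses are not given: they have to be found in the camera images.
- plate: thin flat glass plate, 66 mm long (its x) x 44 mm wide (its y) x 5 mm thick, with a white coating on top; 46 g give or take 40 %. Origin: centre of its underside, z up. Starts lying in the drying block. There only its long edges (44 mm apart) are free for fingers, in the cradle only its short edges (66 mm apart)
- coat: the white coating on the plate's top face, 58 x 36 x 1 mm, leaving a 4 mm border of bare glass all round; fixed to the plate, same origin and axes; nothing may touch it
- drying_block: fixed aluminium block, left or right of the scanner: base 100 (x) x 96 (y) x 10 mm; pedestal 46 x 28 mm, top 40 mm above the bench, carries the plate, long axis along x. Across each end (x = +-36 to +-44 mm) stands a wall 44 mm wide and 62 mm high, 3 mm from the plate's short edges: fingers have room only at +y and -y. Origin: centre of its underside
- cradle: fixed white plastic cradle, empty, on the other side of the scanner: base 100 (x) x 96 (y) x 10 mm; pedestal 46 x 28 mm, top 40 mm above the bench. Walls at y = +-25.5 mm (x -30 to 30 mm) are 52 mm high, with lips leaning outwards up to 60 mm. The plate fits between them, long axis along x, 3.5 mm spare each side; fingers have room only at +x and -x. Origin: centre of its underside
- cradle_seat (a point): centre of the cradle's pedestal top, 40 mm above the bench; axes as the cradle; the plate's origin belongs here
- scanner: fixed cream console, 170 (x) x 250 (y) mm, flat top 50 mm high. At its own y = +50 mm a black pedestal 46 (x) x 28 (y) mm with a pale window on top rises 30 mm above the console; at x = -20, y = -75 mm sits the push button. Origin: centre of its underside
- stage (a point): centre of the window, 80 mm above the bench; axes as the scanner, x along the window's long side. The plate lies here with its origin on this point, overhanging 10 mm at each end and 8 mm at each side; fingers have room on all four sides. There are no stops, it just rests
- scan_button_top (a point): centre of the top of the button's grey round cap, 34 mm across, pressed straight down; released it stands 74 mm above the bench, and the point moves with the cap. The housing round it is 50 mm across and 12 mm high above the console, the cap standing 12 mm proud of it
- scan_button (a joint): button travel in m: 0 up, 0.008 fully down; a spring that takes about 2 N to start and 6 N fully down and brings it up again when let go
- beaker: clear plastic beaker, 66 mm across, 75 high; bystander; origin: centre of its underside
- wash_bottle: white bottle, 60 mm across, 95 high; bystander; origin: centre of its underside
- jar: brown glass jar, 64 mm across, 75 high; bystander; origin: centre of its underside
- dish_stack: stack of three clear dishes, 88 mm across, 41 high; bystander; origin: centre of its underside
- marker: marker pen lying flat, about 125 x 15 x 15 mm; bystander; origin: centre of its underside
- tip_box: open box of white pipette tips, 85 x 125 mm, 53 high; bystander; origin: centre of its underside
- timer: white bench timer, 60 x 70 mm, 18 high; bystander; origin: centre of its underside
Things that resemble listed ones, but are neither listed nor needed, are in the scene too. What is shaped like the cradle but pink or purple is not meant.

How it is judged (in metres and radians):
On the way, in this order (a step that is already met when the one before it is completed fails the run):
1. the plate lies on the scanner's window, centred within 8 mm along and 7 mm across, square within 0.17 rad, let go and at rest (x of plate in the frame of stage between -0.008 and 0.008 m and y of plate in the frame of stage between -0.007 and 0.007 m and z of plate in the frame of stage between -0.003 and 0.003 m and angle between the x axis of plate and the x axis of stage, either way round below 0.17 rad and angle between plate's own z axis and vertical below 0.06 rad and contact force between the fingers and plate below 0.05 N and linear speed of plate below 0.02 m/s), for 0.2 s.
2. the button is pressed fully down (past 7 of its 8 mm) with the plate lying so (x of plate in the frame of stage between -0.008 and 0.008 m and y of plate in the frame of stage between -0.007 and 0.007 m and z of plate in the frame of stage between -0.003 and 0.003 m and angle between the x axis of plate and the x axis of stage, either way round below 0.17 rad and angle between plate's own z axis and vertical below 0.06 rad and value of joint scan_button above 0.007 m), for 0.1 s.
3. the button is up again (under 1.5 mm) with the plate still lying so (x of plate in the frame of stage between -0.008 and 0.008 m and y of plate in the frame of stage between -0.007 and 0.007 m and z of plate in the frame of stage between -0.003 and 0.003 m and angle between the x axis of plate and the x axis of stage, either way round below 0.17 rad and angle between plate's own z axis and vertical below 0.06 rad and value of joint scan_button below 0.0015 m), for 0.1 s.
At the end, for the whole second after the job is handed in: The plate lies flat and at rest on the cradle's pedestal between its walls (origin within 10 mm along, 6 mm across and 3 mm in height of the seat, square within 0.15 rad, tilted under 0.06 rad), let go, and the button is up (x of plate in the frame of cradle_seat between -0.01 and 0.01 m and y of plate in the frame of cradle_seat between -0.006 and 0.006 m and z of plate in the frame of cradle_seat between -0.003 and 0.003 m and angle between the x axis of plate and the x axis of cradle_seat, either way round below 0.15 rad and angle between plate's own z axis and vertical below 0.06 rad and contact force between the fingers and plate below 0.05 N and linear speed of plate below 0.02 m/s and value of joint scan_button below 0.0015 m); the robot touches nothing.
It fails at once if anything touches the coated face (over 0.3 N) (contact force between anything else and coat above 0.3 N).
It fails at once if the plate is dropped onto the window or into the cradle (faster than 0.4 m/s within 40 mm above its seat) ((z of plate in the frame of stage between -0.004 and 0.04 m and horizontal distance between plate and stage below 0.03 m and linear speed of plate above 0.4 m/s) or (z of plate in the frame of cradle_seat between -0.004 and 0.04 m and horizontal distance between plate and cradle_seat below 0.03 m and linear speed of plate above 0.4 m/s)).
It fails at once if another thing on the bench is moved by more than 30 mm (distance of any of beaker, wash_bottle, jar, dish_stack, marker, tip_box, timer from where it was at the start of the episode above 0.03 m).
It also fails if it takes over 72 s, if anything falls off the work surface, if the arm or the gripper's body presses on something with over 40 N, if the wrist force passes 120 N, or if a joint passes its speed limit or range.

### The arm

A 7-joint arm with a two-finger parallel gripper is mounted at the origin on the work surface. World frame = base frame: x ahead of the robot, y to its left, z up, the work surface at z = 0. Lengths are in mm, angles in rad, forces in N, time in s.
With the tool pointing down it reaches from about 425 to 825 mm from the base axis. Payload 3.6 kg.
Tool frame: the origin (TCP) lies at the very end of the fingers, on their centre line; the grasp point (between the pads) lies 19 mm behind it (bot.hold_point_z is the distance from the TCP to the grasp point, in mm); z points along the fingers, y is the line along which they close (so a half turn about z gives the same grasp; the last joint's range is limited). The gripper opens to 93 mm and grips with 3 to 60 N. Pads are 15 mm wide; open, the fingers measure 128 mm over their backs; the gripper's body (75 mm by 188 mm) begins 65 mm behind the grasp point.
Start: joints at [-1.373, 0.615, -0.013, 1.423, 0.008, 1.103, -0.04], TCP at [144.225, 633.766, 197.04] pointing down, gripper open.
Joint ranges: [-3.12, 3.12], [-0.3, 2.06], [-1.34, 1.32], [0.26, 2.42], [-1.36, 4.5], [0.01, 1.98], [-2.84, 2.84]. Speed limits (rad/s): [2.79, 2.79, 3.14, 3.14, 3.14, 3.14, 3.14].

### API

Orientations are given as a rotation vector (axis times angle).
In Python, from workcell import bot gives the robot as it stands.
- The arm moves only by the tool arm_command, never from a script. Its argument "plan" is one flat list of numbers, 7 for each row, row after row: the shift along the world's x, y, z in mm, then the turn, a rotation vector about the world's x, y, z in degrees, then the gripper command: -1 is fully open, 1 is shut, values between are in proportion. A call has 1 to 12 rows; each row shifts and turns the commanded pose from where the row before left it; what a row does not reach is not made up. A row lasts 1/10 s, in which the tool goes at most 50 mm and 8.59 degrees, less where a joint would pass 70% of its speed; a pose out of reach is approached as far as the arm can. A call with a gripper value outside its range is refused whole. The fingers move at their own pace and stop on an object; "newtons" is the grip in N (left out, the last holds). Time passes only in rows, so rows that do not move let the fingers close. It gives the time, the measured TCP pose, the force, the opening and the grip force at its end, in the units of the state.
- bot.get_state(): the state, without advancing time (a new reading comes with each control period).
- bot.read_camera(name): name is "scene" or "top" or "wrist"; returns a dict with "image" (480x640x3 uint8, red, green, blue), "vertical_fov" (degrees; the focal length in pixels is half the picture's height over the tangent of half this angle, whatever the lens; pixels are square), "cx", "cy" (the principal point, pixels), "cam_to_world" (4x4, takes a point from camera to world coordinates). Camera axes: x right, y down, z forward; pixel columns grow to the right and rows downward; lengths in mm; the calibration is good to about 2 mm. A picture is of the moment at which its call begins. There is no depth.
- bot.job_done(): hands the job in; it is judged then, once.
The state is a dict: "time_s": time; "joint_positions": joint angles; "qd": joint speeds; "joint_torque": joint torques, N m; "tool_pos": TCP position; "tcp_rot": TCP orientation; "ft_force": force on the tool from outside, world axes, zero at the start; "wrist_torque": the same for the moment, N m; "gripper_width": finger opening in mm; "finger_force": force on a finger pad.
Only numpy, scipy, OpenCV 4.12 (cv2) and the standard library are available. Lean on these libraries where they do the work, as an engineer would, in place of code of your own. Each camera call takes 0.05 s, during which the arm holds its last target. There are 200 camera calls.

## Working session

There is one attempt and no reset: what is moved stays moved. The work goes in short steps, Python scripts to look and compute and a tool call to move; the robot and the scene stay as the last step left them, time stands still between calls to the robot, and variables do not carry over. Pictures are saved under pics/ and viewed, at most 10 in all, crops included, and the job is handed in when it is done.

Besides the shell and the picture viewer there is one more tool, called after "Request:" in YAML: its name, and indented under it one key for each argument. arm_command: Moves the arm, as the interface text tells. Its arguments: {"type":"object","properties":{"plan":{"type":"array","items":{"type":"number"}},"newtons":{"type":"number"}},"required":["plan"]}

```bash
mkdir -p pics; ls
python3 - <<'E'
from workcell import bot
import cv2,numpy as np
print(bot.get_state())
for n in ["top","scene"]:
    c=bot.read_camera(n); cv2.imwrite(f"pics/{n}0.png",c["image"][:,:,::-1]); print(n,c["vertical_fov"],c["cx"],c["cy"],np.round(c["cam_to_world"],4).tolist())
E
```

```text
pics
{'time_s': 0.0, 'joint_positions': array([-1.37349138,  0.61592858, -0.01261491,  1.42487707,  0.00811521,
        1.10339958, -0.04038398]), 'qd': array([ 1.30195438e-03,  6.21572696e-04, -9.89267993e-04,  6.70356503e-04,
       -8.77453367e-05,  2.30246204e-04, -5.15352744e-04]), 'joint_torque': array([ 8.06928219e-04, -4.58928001e+01,  2.09576832e-01, -1.65746301e+01,
       -6.09772559e-02,  2.01963790e-02,  2.10190151e-04]), 'tool_pos': array([144.07226456, 632.96893687, 195.88241979]), 'tcp_rot': array([-0.35065476, -3.12172266,  0.00400725]), 'ft_force': array([-0.3664534 ,  0.84828509, -0.11611037]), 'wrist_torque': array([ 0.00130445, -0.03720503,  0.01443282]), 'finger_force': 0.0, 'gripper_width': 92.88030732789348}
top 51.52317007528121 322.8819653868642 239.0222206174905 [[0.0203, -0.9977, 0.0642, 465.075], [-0.9998, -0.0205, -0.002, -6.0505], [0.0033, -0.0642, -0.9979, 1227.4288], [0.0, 0.0, 0.0, 1.0]]
scene 45.206000483391435 316.39284016089283 240.6352168119042 [[0.5361, 0.6152, -0.5781, 1398.1846], [0.8442, -0.3891, 0.3687, -519.092], [0.0019, -0.6856, -0.7279, 1142.5178], [0.0, 0.0, 0.0, 1.0]]
```

View pics/top0.png

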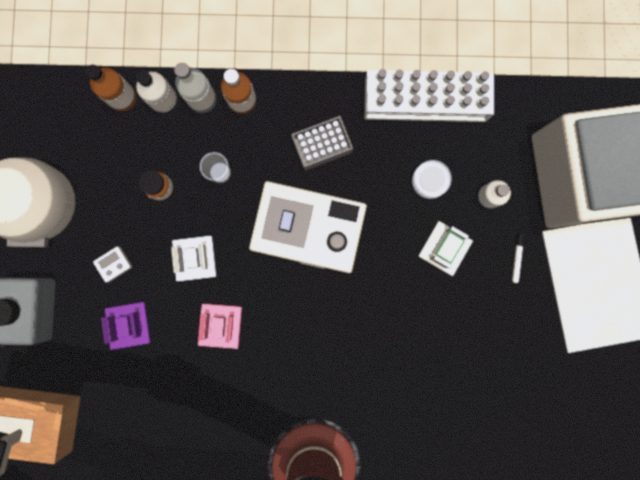

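View pics/scene0.png

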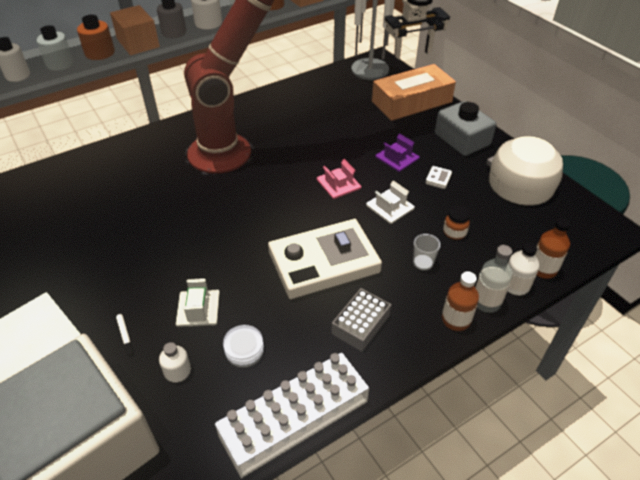

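Top view: scanner near (308,227), with its window at (287,221) and button at (337,241). The drying block with the plate is near (447,247), and the white cradle near (194,258). Next I'll enlarge these to get corner pixels.

Run:
```python
import cv2,numpy as np
im=cv2.imread("pics/top0.png")
def c(x,y,w,h,s): return cv2.resize(im[y:y+h,x:x+w],None,fx=s,fy=s,interpolation=cv2.INTER_CUBIC)
a=c(160,222,66,66,6); b=c(412,214,66,66,6); d=c(244,176,132,100,0+3)
out=np.zeros((600,800,3),np.uint8)+90
out[:300,:396]=d; out[:396,400:796]=b
# cradle
out[302:598,:296]=cv2.resize(im[229:288,165:224],(296,296),interpolation=cv2.INTER_CUBIC)
cv2.imwrite("pics/crop.png",out)
```

```text
(no output)
```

View pics/crop.png

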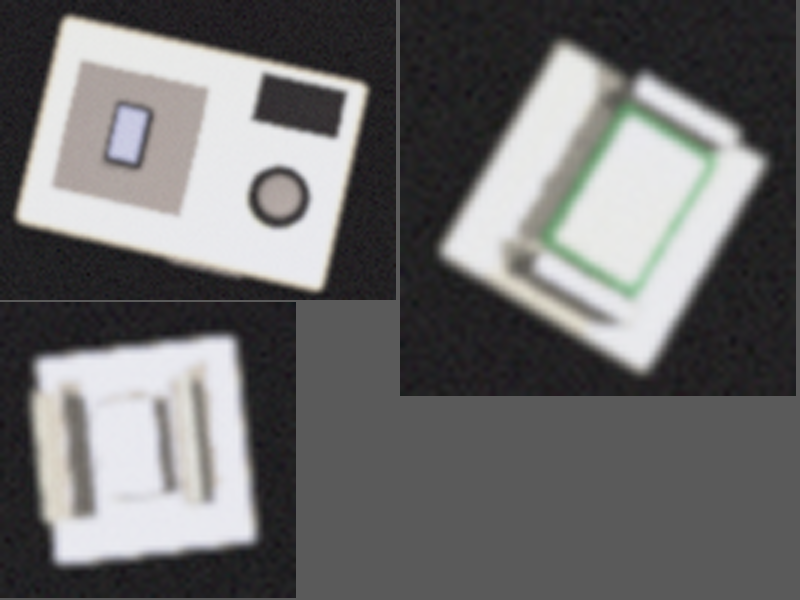

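Scanner top corners, window, button, block and plate corners, and cradle base corners are all readable in the crop (top-left, right, bottom-left). Now I'll fit poses to the known sizes.

```bash
cat > h.py <<'E'
import numpy as np, cv2
from scipy.optimize import least_squares
def ray(c,uv,z):
    f=240/np.tan(np.radians(c["vertical_fov"]/2)); T=np.array(c["cam_to_world"])
    uv=np.atleast_2d(np.array(uv,float))
    d=np.c_[(uv[:,0]-c["cx"])/f,(uv[:,1]-c["cy"])/f,np.ones(len(uv))]@T[:3,:3].T
    return (T[:3,3]+d*((z-T[2,3])/d[:,2])[:,None])[:,:2]
def fit(w,m,g):
    """rigid fit world pts = R(yaw) m + t; returns x,y,yaw deg, residual rms"""
    w=np.array(w);m=np.array(m,float)
    R=lambda a:np.array([[np.cos(a),-np.sin(a)],[np.sin(a),np.cos(a)]])
    r=least_squares(lambda p:(m@R(p[2]).T+p[:2]-w).ravel(),[*w.mean(0),g])
    return np.round([r.x[0],r.x[1],np.degrees(r.x[2]),np.sqrt(2*r.cost/len(w))],2)
def rect(L,W): return [[L/2,W/2],[L/2,-W/2],[-L/2,-W/2],[-L/2,W/2]]
E
python3 - <<'E'
from h import *
from workcell import bot
c=bot.read_camera("top")
P=lambda p,o,org,s:(np.array(p,float)-o+.5)/s-.5+org
sc=lambda p:P(p,(0,0),(244,176),3)
bl=lambda p:P(p,(400,0),(412,214),6)
cr=lambda p:P(p,(0,302),(165,229),296/59)
def sides(w): return np.round([np.linalg.norm(w[i]-w[(i+1)%4]) for i in range(4)],1)
# image up=+x, left=+y : corner order clockwise from TL = (+x,+y),(+x,-y),(-x,-y),(-x,+y)
for n,f,p,z,L,W in [("scanner",sc,[(65,16),(368,85),(323,292),(16,221)],50,170,250),
 ("window",sc,[(116,101),(152,107),(139,168),(104,162)],80,46,28),
 ("block",bl,[(560,40),(767,158),(645,375),(438,255)],10,100,96),
 ("plate",bl,[(626,104),(717,153),(633,299),(545,243)],45,66,44),
 ("cradle",cr,[(36,352),(235,336),(258,542),(57,565)],10,100,96),
 ("crped",cr,[(95,397),(155,395),(172,490),(113,497)],40,46,28)]:
    w=ray(c,f(p),z); print(n,sides(w),fit(w,rect(L,W),0))
print("button",ray(c,sc([(279,196)]),74))
s=bot.get_state(); w=bot.read_camera("wrist"); cv2.imwrite("pics/w0.png",w["image"][:,:,::-1])
print(w["vertical_fov"],np.round(w["cam_to_world"],3).tolist(),s["tool_pos"])
E
```

```text
scanner [247.3 168.1 248.6 167.6] [569.53  27.64 -11.71   1.54]
window [28.2 48.3 27.4 48.2] [580.2   77.42  -9.67   1.2 ]
block [ 97.  102.4  97.  101.9] [ 527.45 -309.12  -28.96    1.2 ]
plate [40.8 67.4 41.1 64.4] [ 528.68 -311.42  -29.56    1.7 ]
cradle [ 97.3 101.2  98.1 104.4] [490.97 306.16   7.45   2.02]
crped [28.5 46.  28.1 48.4] [492.   304.6   10.46   1.67]
button [[535.3516095  -40.43767722]]
68.23183951896544 [[0.222, 0.941, 0.257, 74.335], [0.975, -0.214, -0.06, 649.389], [-0.001, 0.264, -0.965, 383.864], [0.0, 0.0, 0.0, 1.0]] [144.07280107 633.19038059 196.18634644]
```

Request:
arm_command:
  plan: [42,-26.6,5.5,0,0,0,-1,42,-26.6,5.5,0,0,0,-1,42,-26.6,5.5,0,0,0,-1,42,-26.6,5.5,0,0,0,-1,42,-26.6,5.5,0,0,0,-1,42,-26.6,5.5,0,0,0,-1,42,-26.6,5.5,0,0,0,-1,42,-26.6,5.5,0,0,0,-1,13.3,-46.7,0,0,0,-2,-1,13.3,-46.7,0,0,0,-2,-1,13.3,-46.7,0,0,0,-2,-1,13.3,-46.7,0,0,0,-2,-1]

```text
time_s: 1.4
tool_pos: [533.5, 232.2, 240.9]
tcp_rot: [-0.57, -3.089, 0.0]
ft_force: [0.7, -0.2, 1.4]
gripper_width: 93.2
finger_force: 0.0
```

Request:
arm_command:
  plan: [13.3,-46.7,0,0,0,-2,-1,13.3,-46.7,0,0,0,-2,-1,13.3,-46.7,0,0,0,-2,-1,13.3,-46.7,0,0,0,-2.5,-1,13.3,-46.7,0,0,0,0,-1,-10.3,-44.4,-5,0,0,0,-1,-10.3,-44.4,-5,0,0,0,-1,-10.3,-44.4,-5,0,0,0,-1,-10.3,-44.4,-5,0,0,0,-1,-10.3,-44.4,-5,0,0,0,-1,-10.3,-44.4,-5,0,0,0,-1,-10.3,-44.4,-5,0,0,0,-1]

```text
time_s: 2.6
tool_pos: [527.0, -311.6, 205.7]
tcp_rot: [-0.795, -3.039, -0.0]
ft_force: [1.3, -0.2, 0.7]
gripper_width: 93.2
finger_force: 0.0
```

```bash
cat >> h.py <<'E'
def tool(s):
    R=cv2.Rodrigues(np.array(s["tcp_rot"]))[0]
    return np.round(s["tool_pos"],1), "ydir %.2f tilt %.2f"%(np.degrees(np.arctan2(R[1,1],R[0,1])),np.degrees(np.arccos(-R[2,2])))
E
python3 - <<'E'
from h import *
from workcell import bot
import pickle
w=bot.read_camera("wrist"); s=bot.get_state(); pickle.dump((w,s),open("w1.pkl","wb"))
cv2.imwrite("pics/w1.png",w["image"][:,:,::-1]); print(tool(s),s["time_s"],s["joint_positions"])
E
```

```text
(array([ 521.5, -323.1,  204.9]), 'ydir 59.92 tilt 0.59') 2.65 [ 0.40693241  0.55324475  0.17607846  1.53023418 -0.09365534  1.0662462
  1.64833199]
```

View pics/w1.png

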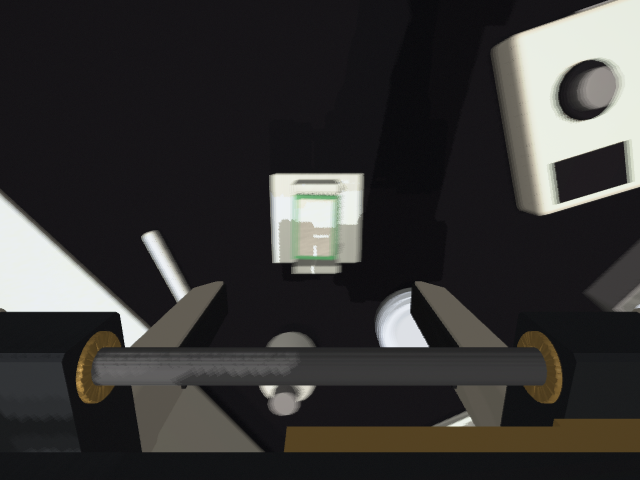

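Wrist view: block base spans (270..363,173..262), with the green-edged plate at about (294..340,194..260). The arm was still settling, so I'll take a settled picture and detect the plate from its green border.

Request:
arm_command:
  plan: [0,0,-15,0,0,0,-1,0,0,-15,0,0,0,-1,0,0,-5,0,0,0,-1,0,0,0,0,0,0,-1,0,0,0,0,0,0,-1]

```text
time_s: 3.15
tool_pos: [528.2, -310.0, 171.6]
tcp_rot: [0.794, 3.039, -0.0]
ft_force: [0.1, -0.1, 0.9]
gripper_width: 92.9
finger_force: 0.0
```

Run:
```python
from h import *
from workcell import bot
w=bot.read_camera("wrist"); s=bot.get_state(); c=bot.read_camera("top")
print(tool(s))
im=w["image"]; cv2.imwrite("pics/w2.png",im[:,:,::-1])
hsv=cv2.cvtColor(im,cv2.COLOR_RGB2HSV)
m=((hsv[...,0]>45)&(hsv[...,0]<85)&(hsv[...,1]>60)&(hsv[...,2]>60)).astype(np.uint8)
n,l,st,_=cv2.connectedComponentsWithStats(m,connectivity=8)
print(st[st[:,4]>40])
ys,xs=np.nonzero(m&(l==1+np.argmax(st[1:,4])))
r=cv2.minAreaRect(np.c_[xs,ys].astype(np.float32)); b=cv2.boxPoints(r)
print(r)
p=ray(w,b,45); print(np.round(p,1), np.round(p.mean(0),1), [round(float(np.linalg.norm(p[i]-p[i-1])),1) for i in range(4)])
e=p[1]-p[0]; print(np.degrees(np.arctan2(e[1],e[0])), np.degrees(np.arctan2(*(p[2]-p[1])[::-1])))
T=np.array(w["cam_to_world"]); f=240/np.tan(np.radians(w["vertical_fov"]/2))
q=np.linalg.inv(T)@np.r_[s["tool_pos"],1]; print("tcp pix",q[:2]/q[2]*f+[w["cx"],w["cy"]])
cv2.imwrite("pics/w2c.png",cv2.resize(im[100:340,200:440,::-1],None,fx=2.5,fy=2.5,interpolation=cv2.INTER_CUBIC))
```

```text
(array([ 528.3, -310.1,  171.8]), 'ydir 60.71 tilt 0.08')
[[     0      0    640    480 306293]
 [   292    198     50     72    907]]
((315.8834533691406, 233.26370239257812), (48.54047393798828, 70.9190673828125), 2.0454084873199463)
[[ 546.8 -350.2]
 [ 490.8 -314.6]
 [ 513.2 -277.8]
 [ 570.5 -311.4]] [ 530.3 -313.5] [45.5, 66.4, 43.0, 66.5]
147.56480882982825 58.65983952351409
tcp pix [317.78726281 280.79910677]
```

View pics/w2c.png

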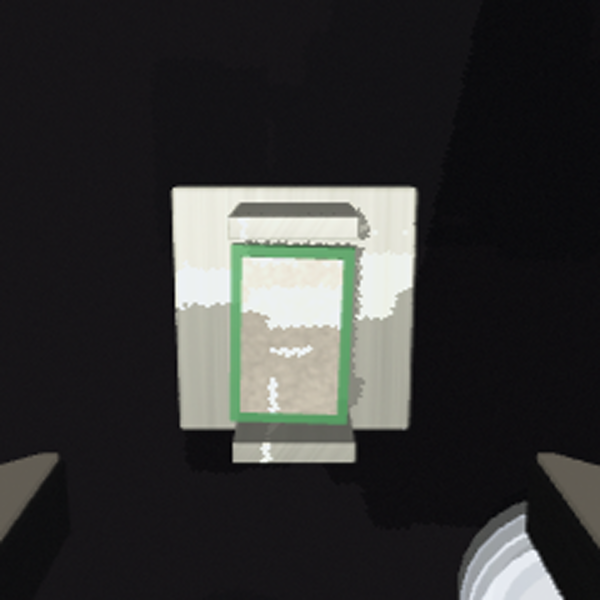

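Run:
```python
from h import *
from workcell import bot
w=bot.read_camera("wrist")
g=lambda p:(np.array(p,float)+.5)/2.5-.5+[200,100]
# crop: left -> find fits, try both orientations
for n,p,z,L,W in [("plate",[(232,246),(356,246),(349,424),(231,422)],45,66,44),("block",[(172,187),(416,187),(411,429),(181,429)],10,100,96),
  ("wallTopNear",[(233,442),(356,442),(356,462),(233,462)],62,8,44)]:
    q=ray(w,g(p),z); print(n,np.round(q,1).tolist(),np.round(q.mean(0),1))
    d=q[1]-q[0]; print([round(float(np.linalg.norm(q[i]-q[i-1])),1) for i in range(4)],"dirs",[round(float(np.degrees(np.arctan2(*(q[i]-q[j])[::-1]))),1) for i,j in((1,0),(2,3),(0,3),(1,2))])
```

```text
plate [[491.8, -315.7], [513.3, -277.3], [570.9, -311.2], [548.5, -349.4]] [ 531.1 -313.4]
[66.0, 44.0, 66.8, 44.3] dirs [60.7, 59.7, 149.3, 149.5]
block [[463.5, -329.0], [509.8, -246.4], [597.2, -293.8], [550.2, -377.5]] [ 530.2 -311.7]
[99.3, 94.6, 99.4, 96.1] dirs [60.7, 60.7, 150.7, 151.5]
wallTopNear [[550.9, -348.6], [572.4, -310.3], [579.1, -313.9], [557.5, -352.5]] [ 565.  -331.3]
[7.6, 43.9, 7.6, 44.2] dirs [60.7, 60.7, 149.6, 151.7]
```

Request:
arm_command:
  plan: [2.2,-2.9,0,0,0,-0.7,-1,0,0,-33,0,0,0,-1,0,0,-33,0,0,0,-1,0,0,-30,0,0,0,-1,0,0,-24,0,0,0,-1,0,0,-14,0,0,0,-1,0,0,-10,0,0,0,-1,0,0,-4,0,0,0,-1,0,0,0,0,0,0,-1,0,0,0,0,0,0,-1]
  newtons: 8

```text
time_s: 4.3
tool_pos: [530.7, -313.5, 24.1]
tcp_rot: [0.813, 3.032, -0.001]
ft_force: [-0.9, 0.3, 0.7]
gripper_width: 92.7
finger_force: 0.0
```

Run:
```python
from h import *
from workcell import bot
s=bot.get_state(); print(tool(s),s["ft_force"])
```

```text
(array([ 530.7, -313.5,   24.1]), 'ydir 59.98 tilt 0.12') [-0.91634714  0.32743005  0.6923906 ]
```

Request:
arm_command:
  plan: [0,0,0,0,0,0,-0.5,0,0,0,0,0,0,-0.2,0,0,0,0,0,0,0,0,0,0,0,0,0,0.1,0,0,0,0,0,0,0.3,0,0,0,0,0,0,0.3,0,0,0,0,0,0,0.3,0,0,0,0,0,0,0.3]
  newtons: 8

```text
time_s: 5.1
tool_pos: [529.9, -313.0, 23.0]
tcp_rot: [-0.814, -3.034, 0.0]
ft_force: [0.8, 0.3, 0.6]
gripper_width: 43.1
finger_force: 8.0
```

Request:
arm_command:
  plan: [0,0,0,0,0,0,0.3,0,0,0,0,0,0,0.3]

```text
time_s: 5.3
tool_pos: [529.8, -313.0, 23.0]
tcp_rot: [-0.814, -3.034, 0.0]
ft_force: [0.6, 1.0, -0.1]
gripper_width: 43.3
finger_force: 8.0
```

Request:
arm_command:
  plan: [0,0,5,0,0,0,0.3,0,0,15,0,0,0,0.3,0,0,30,0,0,0,0.3,0,0,40,0,0,0,0.3,0,0,40,0,0,0,0.3,0,0,20,0,0,0,0.3,1,10,0,0,0,0,0.3,3,25,0,0,0,2,0.3,5,39,0,0,0,2.5,0.3,5,39,0,0,0,2.5,0.3,5,39,0,0,0,2.5,0.3,5,39,0,0,0,2.5,0.3]

```text
time_s: 6.5
tool_pos: [552.8, -119.1, 171.9]
tcp_rot: [-0.488, -3.101, -0.001]
ft_force: [0.1, -1.2, -0.6]
gripper_width: 43.2
finger_force: 8.0
```

Request:
arm_command:
  plan: [5,39,0,0,0,2.5,0.3,5,39,0,0,0,2.5,0.3,5,39,0,0,0,1.3,0.3,5,39,0,0,0,0,0.3,5,25,0,0,0,0,0.3,5,13,0,0,0,0,0.3,1,5,0,0,0,0,0.3,0,0,0,0,0,0,0.3,0,0,0,0,0,0,0.3,0,0,0,0,0,0,0.3]

```text
time_s: 7.5
tool_pos: [584.8, 74.8, 173.0]
tcp_rot: [-0.326, -3.124, 0.002]
ft_force: [-0.0, -0.8, -0.5]
gripper_width: 42.9
finger_force: 8.0
```

Run:
```python
from h import *
from workcell import bot
import pickle
w=bot.read_camera("wrist"); s=bot.get_state(); pickle.dump((w,s),open("w3.pkl","wb"))
print(tool(s),s["gripper_width"],s["finger_force"])
cv2.imwrite("pics/w3.png",cv2.resize(w["image"][:,:,::-1],(800,600),interpolation=cv2.INTER_CUBIC))
```

```text
(array([584.8,  75.1, 173.1]), 'ydir 78.12 tilt 0.05') 42.535841590008715 7.998173385858536
```

View pics/w3.png

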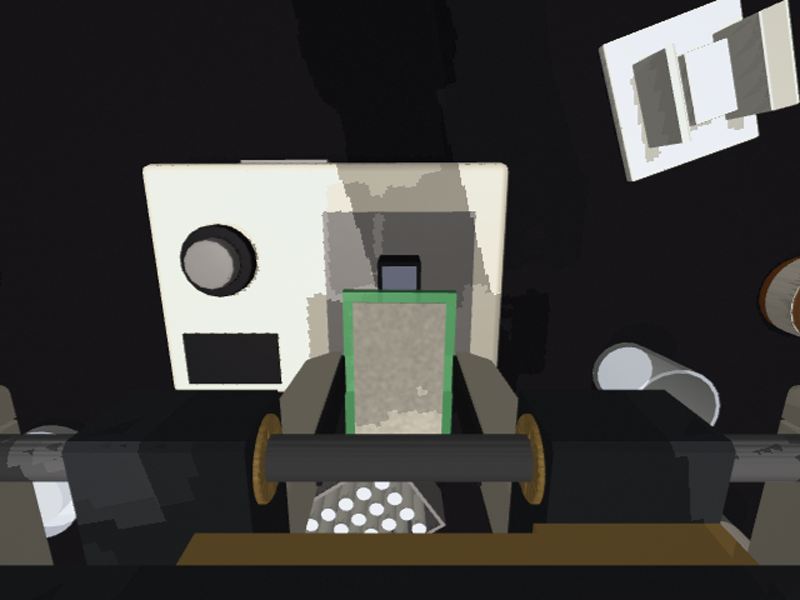

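Wrist view (800 px scale): plate front edge (343,292)–(456,292), scanner top corners (145,165), (507,165), (176,389), pedestal top front edge (379,264)–(420,264), button cap centre (209,264). I can see the window and plate in the same frame.

Run:
```python
from h import *
import pickle
w,s=pickle.load(open("w3.pkl","rb"))
g=lambda p:(np.array(p,float)+.5)*.8-.5
z0=s["tool_pos"][2]
q=ray(w,g([(343,292),(456,292)]),z0+22); e=q[1]-q[0]; print("plate front",q,np.linalg.norm(e),np.degrees(np.arctan2(e[1],e[0])))
n=np.array([e[1],-e[0]])/np.linalg.norm(e); pc=q.mean(0)+33*n; print("plate centre",pc)
sc=ray(w,g([(145,165),(507,165),(176,389)]),50); print(np.linalg.norm(sc[1]-sc[0]),np.linalg.norm(sc[2]-sc[0]))
r=fit(sc,[(-85,-125),(-85,125),(85,-125)],-.2); print("scanner",r)
a=np.radians(r[2]);R=np.array([[np.cos(a),-np.sin(a)],[np.sin(a),np.cos(a)]])
print("stage",R@[0,50]+r[:2],"button",R@[-20,-75]+r[:2], "button seen",ray(w,g([(209,264)]),74))
f=ray(w,g([(379,264),(420,264)]),80); print("win front",f,np.linalg.norm(f[1]-f[0]),"stage",f.mean(0)+23*R[:,0])
print("tcp",s["tool_pos"])
```

```text
plate front [[548.77073648  60.67076709]
 [557.71340634 103.15145993]] 43.411756570059865 78.11216063774995
plate centre [585.53431145  75.11322905]
242.16210349152365 163.65425781540785
scanner [572.86  28.62 -12.09   4.58]
stage [583.33239522  77.51099036] button [537.59501103 -40.52752745] button seen [[537.31028107 -41.87316539]]
win front [[559.2712455   67.4176255 ]
 [564.67946648  93.10167235]] 26.247268746571425 stage [584.46521156  75.44234712]
tcp [584.84114734  75.08113685 173.0961115 ]
```

Request:
arm_command:
  plan: [-2.2,0.8,0,0,0,0,0.3,0,0,-15,0,0,0,0.3,0,0,-20,0,0,0,0.3,0,0,-20,0,0,0,0.3,0,0,-15,0,0,0,0.3,0,0,-10,0,0,0,0.3,0,0,-10,0,0,0,0.3,0,0,-8,0,0,0,0.3,0,0,-5,0,0,0,0.3,0,0,-3,0,0,0,0.3,0,0,-1,0,0,0,0.3,0,0,0,0,0,0,0.3]

```text
time_s: 8.75
tool_pos: [582.9, 77.9, 66.2]
tcp_rot: [0.321, 3.125, 0.0]
ft_force: [0.3, -0.4, -0.6]
gripper_width: 43.1
finger_force: 8.0
```

Request:
arm_command:
  plan: [0,0,0,0,0,0,0.3,0,0,0,0,0,0,0.3]

```text
time_s: 8.95
tool_pos: [582.9, 77.9, 66.4]
tcp_rot: [0.321, 3.125, 0.0]
ft_force: [0.6, -0.8, 0.0]
gripper_width: 43.1
finger_force: 8.0
```

Request:
arm_command:
  plan: [0,-1,-1,0,0,0,0.3,0,0,-1,0,0,0,0.3,0,0,-0.6,0,0,0,0.3,0,0,0,0,0,0,0.3]

```text
time_s: 9.35
tool_pos: [582.6, 76.8, 63.3]
tcp_rot: [-0.321, -3.125, 0.0]
ft_force: [-0.4, -0.5, -0.4]
gripper_width: 43.1
finger_force: 8.0
```

Run:
```python
from h import *
from workcell import bot
s=bot.get_state(); print(tool(s),s["ft_force"])
w=bot.read_camera("scene"); cv2.imwrite("pics/s4.png",cv2.resize(w["image"][180:300,260:400,::-1],None,fx=5,fy=5,interpolation=cv2.INTER_CUBIC))
```

```text
(array([582.6,  76.8,  63.3]), 'ydir 78.28 tilt 0.02') [-0.44558986 -0.54538863 -0.35881417]
```

Request:
arm_command:
  plan: [0,0,-0.5,0,0,0,0.3,0,0,0,0,0,0,0.3]

```text
time_s: 9.6
tool_pos: [582.8, 76.9, 63.0]
tcp_rot: [0.321, 3.125, 0.0]
ft_force: [0.5, -0.0, -0.5]
gripper_width: 43.1
finger_force: 8.0
```

Request:
arm_command:
  plan: [0,0,-0.5,0,0,0,0.3,0,0,0,0,0,0,0.3]

```text
time_s: 9.8
tool_pos: [582.8, 76.9, 62.9]
tcp_rot: [0.321, 3.125, 0.0]
ft_force: [-0.6, 0.1, 3.7]
gripper_width: 43.0
finger_force: 8.0
```

Request:
arm_command:
  plan: [0,0,-0.5,0,0,0,0.3,0,0,0,0,0,0,0.3]

```text
time_s: 10.0
tool_pos: [582.8, 76.9, 62.8]
tcp_rot: [0.321, 3.125, 0.0]
ft_force: [-2.2, 0.1, 6.7]
gripper_width: 43.2
finger_force: 8.0
```

Request:
arm_command:
  plan: [0,0,0.8,0,0,0,0.3,0,0,0,0,0,0,0.0,0,0,0,0,0,0,-0.2,0,0,0,0,0,0,-0.5,0,0,0,0,0,0,-1,0,0,0,0,0,0,-1,0,0,0,0,0,0,-1,0,0,0,0,0,0,-1]

```text
time_s: 10.8
tool_pos: [582.7, 76.8, 62.7]
tcp_rot: [-0.321, -3.125, 0.0]
ft_force: [-0.4, -0.1, -0.2]
gripper_width: 89.8
finger_force: 0.0
```

Request:
arm_command:
  plan: [0,0,0,0,0,0,-1,0,0,8,0,0,0,-1,0,0,20,0,0,0,-1,0,0,35,0,0,0,-1,0,0,35,0,0,0,-1,0,0,15,0,0,0,-1,0,0,0,0,0,0,-1,0,0,0,0,0,0,-1,0,0,0,0,0,0,-1]

```text
time_s: 11.7
tool_pos: [581.6, 76.7, 174.3]
tcp_rot: [-0.32, -3.122, 0.001]
ft_force: [-0.3, -0.6, -0.6]
gripper_width: 93.4
finger_force: 0.0
```

Run:
```python
from h import *
from workcell import bot
import pickle
w=bot.read_camera("wrist"); s=bot.get_state(); pickle.dump((w,s),open("w4.pkl","wb"))
print(tool(s),s["gripper_width"])
cv2.imwrite("pics/w4.png",cv2.resize(w["image"][:400,80:560,::-1],None,fx=1.5,fy=1.5,interpolation=cv2.INTER_CUBIC))
```

```text
(array([581.6,  76.7, 174.2]), 'ydir 78.28 tilt 0.18') 92.78534366471135
```

View pics/w4.png

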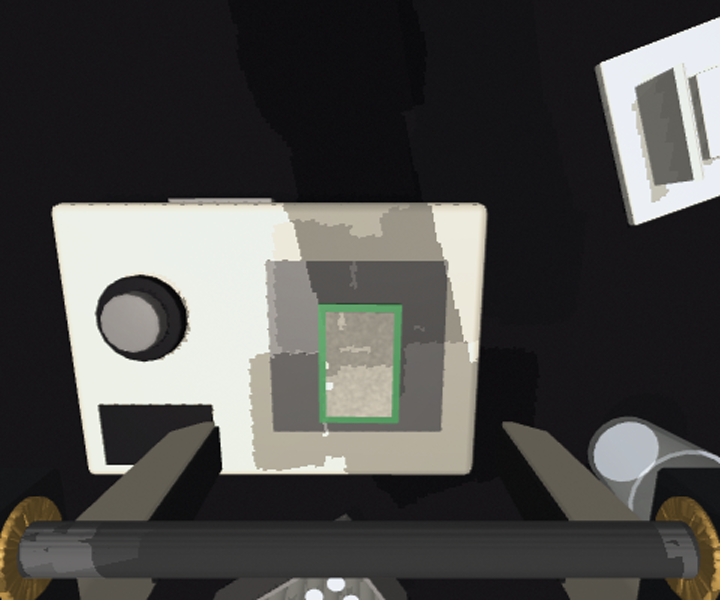

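Plate sits on the window at (320..403,304..423), inside the grey patch at (266..447,262..431). The scanner corners and the button cap at (133,323) are also visible. Next I'll compare the plate with the stage.

Run:
```python
from h import *
import pickle
w,s=pickle.load(open("w4.pkl","rb"))
g=lambda p:(np.array(p,float)+.5)/1.5-.5+[80,0]
# order: (-x,-y),(-x,y),(x,y),(x,-y)
m=lambda L,W:[(-L/2,-W/2),(-L/2,W/2),(L/2,W/2),(L/2,-W/2)]
pl=fit(ray(w,g([(320,304),(403,304),(398,423),(320,423)]),85),m(66,44),-.2)
sc=fit(ray(w,g([(53,205),(487,205),(472,473),(91,473)]),50),m(170,250),-.2)
pt=ray(w,g([(266,262),(447,262),(441,431),(273,431)]),50)
a=np.radians(sc[2]);R=np.array([[np.cos(a),-np.sin(a)],[np.sin(a),np.cos(a)]])
st=R@[0,50]+sc[:2]
print(pl,sc,"stage",st,"patch",pt.mean(0)); print("plate in stage",R.T@(pl[:2]-st),R.T@(pl[:2]-pt.mean(0)))
print("button",R@[-20,-75]+sc[:2],ray(w,g([(133,323)]),74))
```

```text
[ 5.8381e+02  7.7340e+01 -1.2480e+01  5.0000e-01] [572.04  28.13 -11.68   3.81] stage [582.16227349  77.09467685] patch [583.16705891  75.4553694 ]
plate in stage [1.56394336 0.57381814] [0.24809313 1.97576708]
button [537.27071903 -41.26810589] [[537.80570967 -40.57811998]]
```

Request:
arm_command:
  plan: [-4.5,-10,0,0,0,-8,1,-8,-22,0,0,0,-8,1,-10,-26,-8,0,0,-8,1,-10,-26,-15,0,0,-8,1,-8,-22,-20,0,0,-8,1,-4,-12,-20,0,0,-8,1,0,0,-15,0,0,0,1,0,0,-8,0,0,0,1,0,0,-3,0,0,0,1,0,0,0,0,0,0,1,0,0,0,0,0,0,1]

```text
time_s: 12.85
tool_pos: [538.8, -40.8, 87.2]
tcp_rot: [1.563, 2.724, 0.001]
ft_force: [0.2, 0.1, 1.0]
gripper_width: 9.4
finger_force: 0.0
```

Request:
arm_command:
  plan: [-1,0,-6,0,0,0,1,0,0,-5,0,0,0,1,0,0,-3,0,0,0,1,0,0,-2,0,0,0,1,0,0,-2,0,0,0,1,0,0,-2,0,0,0,1,0,0,0,0,0,0,1]

```text
time_s: 13.55
tool_pos: [537.1, -41.1, 66.5]
tcp_rot: [-1.564, -2.724, 0.0]
ft_force: [-0.4, -0.0, -0.9]
gripper_width: 0.6
finger_force: 0.0
```

Request:
arm_command:
  plan: [0,0,-0.5,0,0,0,1,0,0,0,0,0,0,1]

```text
time_s: 13.75
tool_pos: [537.2, -41.1, 66.3]
tcp_rot: [1.564, 2.725, 0.0]
ft_force: [-0.0, 0.4, -0.2]
gripper_width: 0.6
finger_force: 0.0
```

Run:
```python
from h import *
from workcell import bot
s=bot.get_state(); print(tool(s),s["ft_force"])
a=bot.read_camera("scene")["image"][190:310,240:400,::-1]
cv2.imwrite("pics/s5.png",cv2.resize(a,(800,600),interpolation=cv2.INTER_CUBIC))
```

```text
(array([537.2, -41.1,  66.3]), 'ydir 30.28 tilt 0.00') [-0.04967751  0.35008988 -0.23320393]
```

View pics/s5.png

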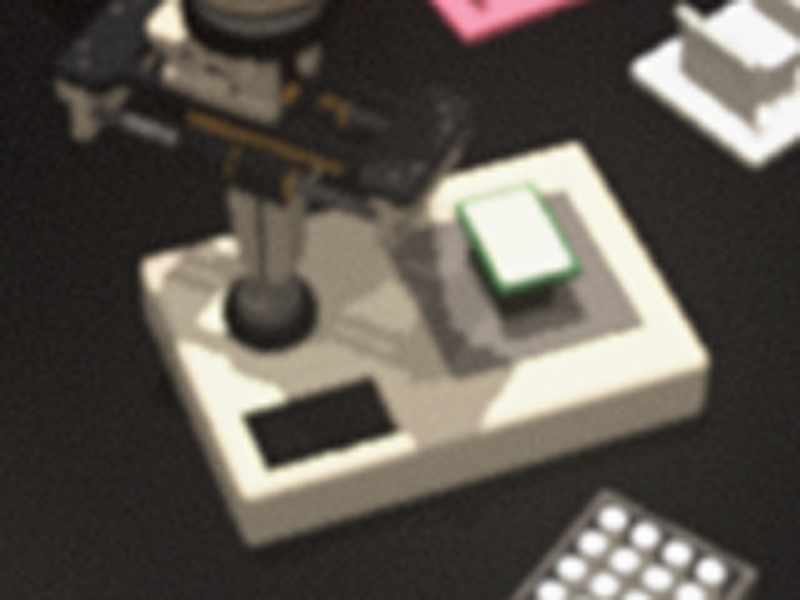

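The picture shows the closed fingers over the cap and the plate undisturbed on the window. No force is registering yet, so I'll go deeper in small steps.

Request:
arm_command:
  plan: [0,0,-1,0,0,0,1,0,0,0,0,0,0,1]

```text
time_s: 14.0
tool_pos: [537.2, -41.1, 65.2]
tcp_rot: [-1.564, -2.724, 0.0]
ft_force: [-0.3, -0.1, -0.2]
gripper_width: 0.6
finger_force: 0.0
```

Request:
arm_command:
  plan: [0,0,-1,0,0,0,1,0,0,0,0,0,0,1]

```text
time_s: 14.2
tool_pos: [537.1, -41.1, 64.1]
tcp_rot: [-1.564, -2.724, 0.0]
ft_force: [0.4, 0.1, 0.5]
gripper_width: 0.3
finger_force: 0.0
```

Request:
arm_command:
  plan: [0,0,-1,0,0,0,1,0,0,0,0,0,0,1]

```text
time_s: 14.4
tool_pos: [537.1, -41.1, 63.1]
tcp_rot: [-1.564, -2.724, 0.0]
ft_force: [-0.2, 0.6, 0.4]
gripper_width: 0.8
finger_force: 0.0
```

Run:
```python
from h import *
from workcell import bot
s=bot.get_state(); print(tool(s))
for n in ("scene","top"):
    w=bot.read_camera(n)
    T=np.array(w["cam_to_world"]); f=240/np.tan(np.radians(w["vertical_fov"]/2))
    for p in ([*s["tool_pos"]],[537.2,-41.1,74],[537.2,-41.1,50]):
        q=np.linalg.inv(T)@np.r_[p,1]; print(n,np.round(q[:2]/q[2]*f+[w["cx"],w["cy"]],1))
    if n=="scene": a=cv2.resize(w["image"][205:285,260:330,::-1],(525,600),interpolation=cv2.INTER_CUBIC)
old=cv2.resize(cv2.imread("pics/scene0.png")[205:285,260:330],(525,600),interpolation=cv2.INTER_CUBIC)
out=np.hstack([old,a]); cv2.imwrite("pics/s6.png",cv2.resize(out,(800,457)))
```

```text
(array([537.1, -41.1,  63.1]), 'ydir 30.28 tilt 0.02')
scene [292.6 250.3]
scene [292.5 247.4]
scene [292.8 253.7]
top [336.8 240.5]
top [337.  240.2]
top [336.6 240.8]
```

View pics/s6.png

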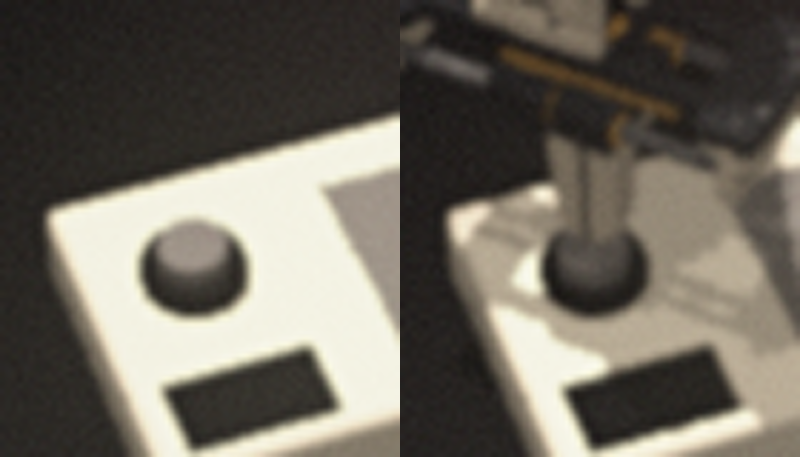

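The cap shape now hints at where the fingertips end, but there is still no contact force. I'll keep stepping down, watching the force.

Request:
arm_command:
  plan: [0,0,-1,0,0,0,1,0,0,0,0,0,0,1]

```text
time_s: 14.7
tool_pos: [537.1, -41.2, 62.1]
tcp_rot: [-1.564, -2.724, 0.0]
ft_force: [0.2, 0.2, -0.5]
gripper_width: 0.7
finger_force: 0.0
```

Request:
arm_command:
  plan: [0,0,-1,0,0,0,1,0,0,0,0,0,0,1]

```text
time_s: 14.9
tool_pos: [537.1, -41.1, 61.1]
tcp_rot: [-1.564, -2.724, 0.0]
ft_force: [-0.0, 0.7, -0.4]
gripper_width: 0.6
finger_force: 0.0
```

Request:
arm_command:
  plan: [0,0,-1,0,0,0,1,0,0,-1,0,0,0,1,0,0,0,0,0,0,1]

```text
time_s: 15.2
tool_pos: [537.1, -41.2, 59.1]
tcp_rot: [-1.564, -2.724, 0.0]
ft_force: [-0.5, -0.1, 0.7]
gripper_width: 0.6
finger_force: 0.0
```

Request:
arm_command:
  plan: [0,0,-1,0,0,0,1,0,0,-1,0,0,0,1,0,0,0,0,0,0,1]

```text
time_s: 15.5
tool_pos: [537.1, -41.1, 57.1]
tcp_rot: [-1.564, -2.724, 0.0]
ft_force: [0.1, 1.2, 0.2]
gripper_width: 0.6
finger_force: 0.0
```

Run:
```python
from h import *
from workcell import bot
w=bot.read_camera("wrist"); c=bot.read_camera("scene"); s=bot.get_state()
T=np.array(w["cam_to_world"]); f=240/np.tan(np.radians(w["vertical_fov"]/2))
for p in ([*s["tool_pos"]],[537.2,-41.1,74],[537.2,-41.1,66]):
    q=np.linalg.inv(T)@np.r_[p,1]; print(np.round(q[:2]/q[2]*f+[w["cx"],w["cy"]],1))
a=cv2.resize(w["image"][200:400,220:420,::-1],(400,400),interpolation=cv2.INTER_CUBIC)
b=cv2.resize(c["image"][225:275,270:320,::-1],(400,400),interpolation=cv2.INTER_CUBIC)
cv2.imwrite("pics/f.png",np.hstack([a,b])); print(s["joint_torque"].round(2))
```

```text
[316.9 281.3]
[316.9 292.8]
[317. 287.]
[-0.000e+00 -4.015e+01  2.870e+00 -1.054e+01 -2.000e-02  7.000e-02
  0.000e+00]
```

View pics/f.png

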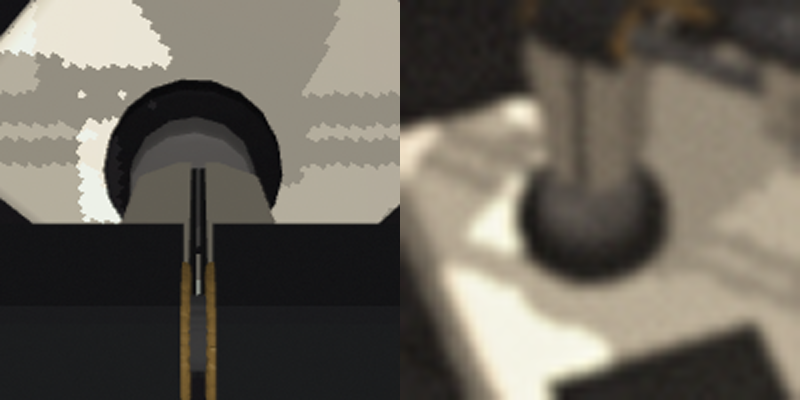

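The tips visible in the wrist view (row ~284), together with the scene view, suggest the fingers physically end some 15 mm short of the TCP. They are only now reaching the still-raised cap, so I'll keep pressing under force control.

Request:
arm_command:
  plan: [0,0,-1,0,0,0,1,0,0,-1,0,0,0,1,0,0,0,0,0,0,1]

```text
time_s: 15.9
tool_pos: [537.1, -41.1, 55.1]
tcp_rot: [-1.564, -2.724, 0.0]
ft_force: [-0.7, -0.7, 0.0]
gripper_width: 0.5
finger_force: 0.0
```

Request:
arm_command:
  plan: [0,0,-1,0,0,0,1,0,0,-1,0,0,0,1,0,0,0,0,0,0,1]

```text
time_s: 16.2
tool_pos: [537.1, -41.2, 53.1]
tcp_rot: [-1.564, -2.724, 0.0]
ft_force: [0.3, 0.6, 0.3]
gripper_width: 0.4
finger_force: 0.0
```

Request:
arm_command:
  plan: [0,0,-1,0,0,0,1,0,0,-1,0,0,0,1,0,0,0,0,0,0,1]

```text
time_s: 16.5
tool_pos: [537.2, -41.2, 51.4]
tcp_rot: [1.564, 2.724, 0.0]
ft_force: [-1.8, 0.0, 3.6]
gripper_width: 0.3
finger_force: 1.2
```

Request:
arm_command:
  plan: [0,0,-1,0,0,0,1,0,0,-1,0,0,0,1,0,0,0,0,0,0,1]

```text
time_s: 16.8
tool_pos: [537.2, -41.2, 49.3]
tcp_rot: [1.564, 2.724, 0.0]
ft_force: [-0.7, 0.0, 3.1]
gripper_width: 0.4
finger_force: 1.7
```

Run:
```python
from h import *
from workcell import bot
import pickle
s=bot.get_state(); print(tool(s),s["ft_force"])
w4,_=pickle.load(open("w4.pkl","rb"))
w=bot.read_camera("wrist")
# brightness profile along the tip column, now
print(w["image"][250:330:2,312].mean(1).astype(int)); print(w["image"][250:330:2,300].mean(1).astype(int))
f=lambda n:bot.read_camera(n)["image"]
c=f("scene"); o=cv2.imread("pics/scene0.png")[:,:,::-1]
for x in (288,292,296): print(x,"old",o[235:270,x].mean(1).astype(int),"new",c[235:270,x].mean(1).astype(int))
```

```text
(array([537.2, -41.2,  49.3]), 'ydir 30.28 tilt 0.00') [-0.67365061  0.02816228  3.0608538 ]
[21 17 17 17 17 17 18 54 56 60 85 85 82 82 82 81 91 92 91 92 91 92 92 92
 92 91 91 91 92 92 91 87 87 87 86 87 87 86 86 86]
[11 19 17 17 18 16 18 18 17 53 56 61 81 81 82 80 80 88 92 92 92 92 92 92
 92 92 91 92 91 91 92 23 20 19 20 20 20 20 19 18]
288 old [ 58 141 220 238 238 238 237 238 237 225 179 141 133 137 130 115  86  71
  59  51  44  44  45  87 172 229 238 238 237 238 237 237 237 238 238] new [102 102 103 105 105 109 108 108 106 110 107  92  82  75  73  67  66  62
  49  41  32  28  32  61 117 155 167 165 166 186 221 237 239 239 238]
292 old [152 223 238 238 237 238 238 232 194 155 146 146 146 148 149 149 142 116
  86  69  59  48  43  40  55 141 223 237 238 238 237 238 237 238 239] new [ 61  70  77  77  77  74  77  78  75  79  71  74  78  75  77  83  86  84
  75  65  50  33  36  30  43  92 144 166 167 166 185 223 238 242 243]
296 old [225 239 238 237 237 237 238 232 207 165 144 144 146 148 148 146 127  95
  74  63  54  49  44  42  70 155 226 239 238 237 237 238 238 239 227] new [ 47  71 100 103 104 107 104 105 103 106 104 104 108 109 104  93  80  73
  66  58  44  34  34  32  54 106 153 165 168 168 168 168 167 173 163]
```

Contact has begun and the button spring is reading about 3 N. I'll continue until the force climbs past 6 N.

Request:
arm_command:
  plan: [0,0,-1,0,0,0,1,0,0,-1,0,0,0,1,0,0,0,0,0,0,1]

```text
time_s: 17.2
tool_pos: [537.3, -41.1, 47.2]
tcp_rot: [1.564, 2.725, 0.0]
ft_force: [-1.0, -0.0, 4.8]
gripper_width: 0.5
finger_force: 2.2
```

Request:
arm_command:
  plan: [0,0,-1,0,0,0,1,0,0,-1,0,0,0,1,0,0,0,0,0,0,1]

```text
time_s: 17.5
tool_pos: [537.3, -41.1, 45.3]
tcp_rot: [1.564, 2.725, 0.0]
ft_force: [-1.6, 0.4, 5.3]
gripper_width: 0.7
finger_force: 2.8
```

Request:
arm_command:
  plan: [0,0,-1,0,0,0,1,0,0,0,0,0,0,1]

```text
time_s: 17.7
tool_pos: [537.3, -41.2, 44.7]
tcp_rot: [1.564, 2.724, 0.0]
ft_force: [-2.2, -0.0, 8.3]
gripper_width: 0.6
finger_force: 4.1
```

Request:
arm_command:
  plan: [0,0,-1,0,0,0,1,0,0,0,0,0,0,1,0,0,0,0,0,0,1]

```text
time_s: 18.0
tool_pos: [537.3, -41.2, 44.6]
tcp_rot: [1.564, 2.724, 0.001]
ft_force: [-3.0, 0.6, 13.5]
gripper_width: 0.6
finger_force: 7.0
```

The button has hit its hard stop (13.5 N) and is fully pressed. I'll release, rise, open, and turn for the short-edge grasp over the plate.

Request:
arm_command:
  plan: [0,0,2,0,0,0,1,0,0,5,0,0,0,1,0,0,15,0,0,0,1,0,0,30,0,0,0,1,0,0,35,0,0,-6,1,0,0,30,0,0,-6,1,4,10,12,0,0,-6,-1,10,25,0,0,0,-6,-1,12,30,0,0,0,-6,-1,12,30,0,0,0,-6,-1,6,17,0,0,0,-6.3,-1,2.2,6.4,0,0,0,0,-1]

```text
time_s: 19.2
tool_pos: [583.4, 80.6, 170.9]
tcp_rot: [-2.436, -1.982, 0.001]
ft_force: [-0.0, 0.1, -0.9]
gripper_width: 43.4
finger_force: 0.0
```

Request:
arm_command:
  plan: [0,0,0,0,0,0,-1,0,0,0,0,0,0,-1,0,0,0,0,0,0,-1]

```text
time_s: 19.5
tool_pos: [583.1, 75.1, 172.4]
tcp_rot: [2.444, 1.974, -0.001]
ft_force: [0.0, -0.0, -0.6]
gripper_width: 68.1
finger_force: 0.0
```

```bash
cat >> h.py <<'E'
def green(w,z,x0=0,y1=480):
    """plate from the green border in wrist image; oriented rect centre and corner world points"""
    hsv=cv2.cvtColor(w["image"],cv2.COLOR_RGB2HSV)
    m=((hsv[...,0]>45)&(hsv[...,0]<85)&(hsv[...,1]>60)&(hsv[...,2]>40)).astype(np.uint8)
    n,l,st,_=cv2.connectedComponentsWithStats(m,connectivity=8); k=1+np.argmax(st[1:,4])
    ys,xs=np.nonzero(l==k); p=ray(w,np.c_[xs,ys],z)
    r=cv2.minAreaRect(p.astype(np.float32)); return st[k],r
E
python3 - <<'E'
from h import *
from workcell import bot
s=bot.get_state(); w=bot.read_camera("wrist"); print(tool(s),s["gripper_width"]); print(green(w,85))
T=np.array(w["cam_to_world"]); f=240/np.tan(np.radians(w["vertical_fov"]/2))
q=np.linalg.inv(T)@np.r_[s["tool_pos"],1]; print(q[:2]/q[2]*f+[w["cx"],w["cy"]])
cv2.imwrite("pics/w7.png",w["image"][:,:,::-1])
c=bot.read_camera("top"); g=green(c,85); print("top",g)
E
```

```text
(array([583.1,  75.1, 172.4]), 'ydir -12.15 tilt 0.04') 68.06894717950999
(array([ 275,  213,   84,   54, 1231], dtype=int32), ((583.623779296875, 77.49688720703125), (43.82471466064453, 66.10734558105469), 77.85391998291016))
[316.25548068 282.66447985]
top (array([297, 209,   1,   1,   1], dtype=int32), ((606.8619995117188, 52.90155029296875), (0.0, 0.0), 0.0))
```

Request:
arm_command:
  plan: [0.3,1.8,0,0,0,0,-1,0,0,0,0,0,0,-1,0,0,0,0,0,0,-1,0,0,-20,0,0,0,-1,0,0,-30,0,0,0,-1,0,0,-30,0,0,0,-1,0,0,-20,0,0,0,-1,0,0,-12,0,0,0,-1,0,0,-5,0,0,0,-1,0,0,0,0,0,0,-1,0,0,0,0,0,0,-1]

```text
time_s: 20.7
tool_pos: [584.6, 79.0, 56.2]
tcp_rot: [2.441, 1.976, 0.003]
ft_force: [0.8, -0.8, 0.1]
gripper_width: 92.8
finger_force: 0.0
```

Run:
```python
from h import *
from workcell import bot
s=bot.get_state(); w=bot.read_camera("wrist"); print(tool(s),s["gripper_width"],s["ft_force"]); print(green(w,85))
```

```text
(array([584.6,  79. ,  56.2]), 'ydir -12.03 tilt 0.12') 92.84119726890425 [ 0.80485877 -0.80736576  0.10771159]
(array([ 245,  263,  140,   85, 3320], dtype=int32), ((583.6480102539062, 77.92086791992188), (44.5011100769043, 66.15914916992188), 77.88416290283203))
```

Request:
arm_command:
  plan: [-0.8,-1,-2,0,0,0,-1,0,0,0,0,0,0,-1,0,0,0,0,0,0,-0.7,0,0,0,0,0,0,-0.5,0,0,0,0,0,0,-0.45,0,0,0,0,0,0,-0.4,0,0,0,0,0,0,-0.2,0,0,0,0,0,0,-0.1,0,0,0,0,0,0,-0.1,0,0,0,0,0,0,-0.1]
  newtons: 8

```text
time_s: 21.75
tool_pos: [582.9, 78.1, 53.2]
tcp_rot: [-2.442, -1.977, 0.0]
ft_force: [0.0, -0.1, 0.5]
gripper_width: 65.5
finger_force: 8.0
```

Request:
arm_command:
  plan: [0,0,4,0,0,0,-0.1,0,0,12,0,0,0,-0.1,0,0,25,0,0,0,-0.1,0,0,35,0,0,0,-0.1,0,0,30,0,0,0,-0.1,-4,10,14,0,0,1.5,-0.1,-10,25,0,0,0,3,-0.1,-15,37,0,0,0,3,-0.1,-15,38,0,0,0,3,-0.1,-15,38,0,0,0,3,-0.1,-15,38,0,0,0,3,-0.1,-10,25,0,0,0,3,-0.1]

```text
time_s: 22.95
tool_pos: [495.7, 293.6, 172.7]
tcp_rot: [-2.06, -2.368, 0.001]
ft_force: [-0.3, -0.1, -0.2]
gripper_width: 65.7
finger_force: 8.0
```

Request:
arm_command:
  plan: [-4,12,0,0,0,0,-0.1,-1,3,0,0,0,0,-0.1,0,0,0,0,0,0,-0.1,0,0,0,0,0,0,-0.1,0,0,0,0,0,0,-0.1,0,0,0,0,0,0,-0.1]

```text
time_s: 23.55
tool_pos: [494.5, 302.7, 173.3]
tcp_rot: [2.074, 2.359, -0.0]
ft_force: [1.1, -0.4, -0.1]
gripper_width: 65.8
finger_force: 8.0
```

Run:
```python
from h import *
from workcell import bot
import pickle
s=bot.get_state(); w=bot.read_camera("wrist"); print(tool(s),s["gripper_width"],s["finger_force"]); print(green(w,s["tool_pos"][2]+31.8))
pickle.dump((w,s),open("w8.pkl","wb")); cv2.imwrite("pics/w8.png",w["image"][:,:,::-1])
w3,_=pickle.load(open("w3.pkl","rb"))
g=lambda p:(np.array(p,float)+.5)*.8-.5
print("cradle corners w3",ray(w3,g([(600,46),(630,181),(758,137)]),10))
# base outline from the present picture: bright white region
hsv=cv2.cvtColor(w["image"],cv2.COLOR_RGB2HSV)
m=((hsv[...,2]>70)&(hsv[...,1]<60)).astype(np.uint8)
n,l,st,_=cv2.connectedComponentsWithStats(m); print(st[st[:,4]>400])
```

```text
(array([494.5, 302.7, 173.3]), 'ydir 7.34 tilt 0.03') 65.83090227580907 7.999400049448013
(array([ 247,  262,  144,   86, 3315], dtype=int32), ((495.86993408203125, 302.76556396484375), (66.66618347167969, 44.16506576538086), 7.1545891761779785))
cradle corners w3 [[450.65730755 248.57626919]
 [547.45519776 262.77155174]
 [535.40037436 357.98668198]]
[[     0      0    640    480 256860]
 [   285      0     86     54   2994]
 [   474    113     54     75    853]
 [   264    172    103     91   9056]
 [   480    271    103     43   2895]
 [   168    275     31     39    498]
 [   256    274    126     70   8526]
 [   179    281     70     67   2339]
 [   389    281     71     67   2366]
 [   624    308     16     40    460]
 [   157    351    324    101  18011]
 [     0    363    101     26   1504]]
```

Run:
```python
from h import *
import pickle
w,s=pickle.load(open("w8.pkl","rb"))
im=w["image"].astype(float).mean(2)
m=(im>55).astype(np.uint8); n,l=cv2.connectedComponents(m); 
hsv=cv2.cvtColor(w["image"],cv2.COLOR_RGB2HSV)
m=((hsv[...,2]>70)&(hsv[...,1]<60)).astype(np.uint8); n,l,st,_=cv2.connectedComponentsWithStats(m)
k=[i for i in range(1,n) if st[i,0]==264 and st[i,1]==172][0]; L=l==k
for r in range(172,263,6): xs=np.nonzero(L[r])[0]; print(r,xs.min(),xs.max(),len(xs),end=" | ")
print()
for c in range(266,368,8): ys=np.nonzero(L[:,c])[0]; print(c,ys.min(),ys.max(),len(ys),end=" | ")
print(np.array2string(im[160:264:4,256:376:5].astype(int),max_line_width=200,threshold=9999))
```

```text
172 287 365 79 | 178 264 366 103 | 184 264 365 102 | 190 265 365 101 | 196 265 365 101 | 202 265 365 101 | 208 266 365 100 | 214 266 365 100 | 220 266 365 100 | 226 266 365 100 | 232 267 364 98 | 238 267 364 98 | 244 267 364 98 | 250 268 364 97 | 256 268 364 97 | 262 268 364 97 | 
266 173 227 55 | 274 173 262 90 | 282 173 262 90 | 290 172 262 91 | 298 172 262 91 | 306 172 262 91 | 314 172 262 91 | 322 172 262 91 | 330 172 262 91 | 338 172 262 91 | 346 172 262 91 | 354 172 262 91 | 362 172 262 91 | [[ 32  33  32  32  32  33  32  32  32  33  32  33  33  32  33  33  33  32  33  33  32  32  31  32]
 [ 32  32  32  33  33  32  32  32  33  32  32  32  32  32  33  32  32  32  32  31  32  32  32  33]
 [ 32  32  32  33  32  32  32  33  33  33  32  32  33  33  31  33  33  32  33  33  32  34  33  23]
 [ 33  32  33  59  59  51  60  89  85  89  86 120 124 123 126 168 175 182 195 177 184 186  26  22]
 [ 32  32 255 255 255 229 226 227 229 227 227 227 229 227 227 229 227 227 227 227 227 227  84  23]
 [ 33  32 255 255 255 239 226 226 226 227 227 227 227 227 227 227 227 227 227 227 227 227  81  23]
 [ 
[... 1277 characters left out ...]
6  25]
 [ 26  25  24 248 248 248 248 250 249 249 249 249 249 249 249 249 249 249 249 249 249 249  25  25]
 [ 26  25  25 248 248 248 223 243 248 248 248 248 248 248 248 249 249 223 249 249 249 249  25  25]
 [ 25  26  25 247 248 248 223 223 223 223 223 223 223 223 223 223 223 223 249 249 249 249  25  26]
 [ 25  25  25 248 248 248 191 155 156 156 156 156 156 156 157 157 156 157 246 249 249 249  36  36]
 [ 26  25  26 247 247 247 156 157 157 157 157 157 157 157 157 157 157 157 160 248 255 255  35  36]
 [ 25  26  26 247 247 247 157 157 156 156 157 158 157 158 158 158 158 158 158 255 255 255  36  36]
 [ 26  25  25 247 247 247 218 218 218 218 218 218 218 218 217 217 218 218 218 255 255 255  36  36]]
```

Run:
```python
from h import *
import pickle
w,s=pickle.load(open("w8.pkl","rb")); im=w["image"].astype(int).mean(2).astype(int)
q=ray(w,[(263.5,173),(366.3,172.2),(364.6,262),(267.6,262)],10); print(q.round(1).tolist())
d=lambda a:round(float(np.degrees(np.arctan2(a[1],a[0]))),2)
print("yaw from sides",d(q[3]-q[0])-90,d(q[2]-q[1])-90,"top",d(q[0]-q[1]),d(q[1]-q[0]),np.linalg.norm(q[0]-q[1]),np.linalg.norm(q[2]-q[3]))
a=np.radians(7.6); ex=np.array([np.cos(a),np.sin(a)]); ey=np.array([-ex[1],ex[0]])
print("x'",q@ex,"y'",q@ey)
for c in (302,316,330):
    print(c,im[186:263,c])
# row-> y' for heights
for r in (196,205,210,216,222,240,245,250,256,262): print(r,[(z,round(float(ray(w,[(316,r)],z)[0]@ey),1)) for z in (10,40,52,60)])
print(im[226:240:4,280:352])
s0=np.array([495.87,302.77]); print("plate",s0@ex,s0@ey,"prior",np.array([493,303.3])@ex,np.array([493,303.3])@ey)
```

```text
[[436.5, 345.5], [535.5, 359.0], [548.7, 268.3], [448.6, 255.4]]
yaw from sides -172.32 -171.73000000000002 top -172.22 7.78 99.9635680103269 100.89585492583618
x' [478.32237316 578.28547026 579.35045055 478.45578467] y' [284.70056557 285.0074005  193.34101471 193.8308497 ]
302 [226 226 226 226 188 216 216 216 207 171 170 170 170 170 170 213 225 225
 225 225 225 212 158 157 157 157 152 221 225 225 225 225 225 225 249 249
 249 249 249 249 249 249 249 249 249 249 249 249 249 249 249 249 249 249
 248 248 181 222 223 223 158 156 156 157 156 157 157 157 157 157 157 153
 240 229 218 218 152]
316 [226 226 226 226 203 216 216 216 195 171 170 171 170 171 184 202 225 225
 225 225 225 194 157 157 157 158 155 220 225 225 225 225 225 224 249 249
 249 249 249 249 249 249 249 249 249 249 249 249 249 249 249 249 249 249
 248 245 224 223 223 209 158 156 156 156 157 157 157 157 156 157 157 157
 242 219 218 218 152]
330 [226 226 226 213 202 216 216 217 195 171 171 170 171 171 202 199 225 225
 225 225 225 194 157 157 157 157 172 223 226 225 225 225 225 249 249 249
 249 249 249 249 249 249 249 249 249 24
[... 1273 characters left out ...]
49 249 249 249 249]
 [248 248 248 248 248 248 248 248 248 248 230 244 248 249 249 249 249 249
  249 249 249 249 249 249 249 249 249 249 249 249 249 249 249 249 249 249
  249 249 249 249 249 249 249 249 249 249 249 249 249 249 249 249 249 249
  249 249 249 249 249 249 249 249 249 249 249 249 249 249 249 249 249 249]
 [248 248 248 248 248 228 223 224 224 224 224 246 248 249 249 249 249 249
  249 249 249 249 249 249 249 249 249 249 249 249 249 249 249 249 249 249
  249 249 249 249 249 249 249 249 249 249 249 249 249 249 249 249 249 249
  249 249 249 249 249 248 229 247 249 249 249 249 249 249 249 249 249 249]]
plate 531.5573172226809 234.52835288515996 prior 528.7826245089954 235.43327296153123
```

Request:
arm_command:
  plan: [-3.2,2,0,0,0,0.5,-0.1,0,0,-15,0,0,0,-0.1,0,0,-30,0,0,0,-0.1,0,0,-30,0,0,0,-0.1,0,0,-25,0,0,0,-0.1,0,0,-15,0,0,0,-0.1,0,0,-10,0,0,0,-0.1,0,0,-5,0,0,0,-0.1,0,0,0,0,0,0,-0.1,0,0,0,0,0,0,-0.1,0,0,0,0,0,0,-0.1,0,0,0,0,0,0,-0.1]

```text
time_s: 24.8
tool_pos: [491.1, 306.3, 44.0]
tcp_rot: [2.061, 2.37, 0.002]
ft_force: [-0.3, -1.0, -0.2]
gripper_width: 66.1
finger_force: 8.0
```

Run:
```python
from h import *
from workcell import bot
s=bot.get_state(); w=bot.read_camera("wrist"); print(tool(s),s["finger_force"]); 
g=green(w,s["tool_pos"][2]+31.8); print(g)
a=np.radians(7.7); ex=np.array([np.cos(a),np.sin(a)]); ey=np.array([-ex[1],ex[0]])
p=np.array(g[1][0]); print("plate x',y'",p@ex,p@ey,"tcp",s["tool_pos"][:2]@ex,s["tool_pos"][:2]@ey)
im=w["image"].astype(int).mean(2)
for r in (100,140,180,220): print(r,[int(v) for v in np.nonzero(im[r]>70)[0][[0,-1]]] if (im[r]>70).any() else None)
for c in (270,290,316,340,365): print(c,np.nonzero(im[:250,c]>70)[0][:3], im[60:262:3,c].astype(int) if c==316 else "")
cv2.imwrite("pics/w9.png",w["image"][:,:,::-1])
```

```text
(array([491.1, 306.3,  44. ]), 'ydir 7.98 tilt 0.08') 7.999389320611954
(array([ 248,  263,  142,   85, 3159], dtype=int32), ((492.42022705078125, 306.1934814453125), (66.71963500976562, 43.659976959228516), 7.910472393035889))
plate x',y' 529.0058687858934 237.4550881291577 tcp 527.7578844902032 237.73524575467167
100 None
140 [577, 639]
180 [568, 639]
220 [240, 639]
270 [191 192 193] 
290 [191 192 193] 
316 [  0   1 191] [ 39  39  39  39  39  40  39  39  39  39  40  40  40  39  39  39  40  39
  39  39  39  40  39  40  39  39  40  39  39  40  40  40  40  39  40  40
  39  39  40  39  40  39  40  27 194 242 244 244 244 244 244 244 244 184
 182 183 238 238 238 198 199 237 184 183 183 183 181 242]
340 [191 192 193] 
365 [191 192 193]
```

Run:
```python
from h import *
from workcell import bot
w=bot.read_camera("wrist"); s=bot.get_state(); im=w["image"].astype(int).mean(2); print(tool(s))
a=np.radians(7.7); ex=np.array([np.cos(a),np.sin(a)]); ey=np.array([-ex[1],ex[0]])
print("edge y' ->centre",[ray(w,[(c,190.8)],10)[0]@ey-48 for c in (270,316,365)])
r=200; xs=np.nonzero(im[r]>70)[0]; xs=xs[(xs>180)&(xs<460)]; q=ray(w,[(xs[0],r),(xs[-1],r)],10)@ex; print(xs[0],xs[-1],q,q.mean())
g=green(w,s["tool_pos"][2]+31.8); p=np.array(g[1][0]); print(p@ex,p@ey,g[1])
```

```text
(array([490.9, 306.2,  43.7]), 'ydir 7.98 tilt 0.05')
edge y' ->centre [np.float64(236.90589697091127), np.float64(237.0425475170058), np.float64(237.18818382701483)]
239 397 [478.93217337 577.87984235] 528.4060078600969
528.892431555422 237.36954019639091 ((492.31927490234375, 306.093505859375), (66.7708740234375, 43.691280364990234), 7.920092582702637)
```

Request:
arm_command:
  plan: [-0.3,-0.6,0,0,0,0,-0.1,0,0,-6,0,0,0,-0.1,0,0,-7,0,0,0,-0.1,0,0,-6,0,0,0,-0.1,0,0,-5,0,0,0,-0.1,0,0,-3,0,0,0,-0.1,0,0,-1,0,0,0,-0.1,0,0,0,0,0,0,-0.1,0,0,0,0,0,0,-0.1]

```text
time_s: 25.8
tool_pos: [490.6, 305.5, 15.4]
tcp_rot: [2.061, 2.371, 0.001]
ft_force: [0.6, 0.2, -0.3]
gripper_width: 65.9
finger_force: 8.0
```

Request:
arm_command:
  plan: [0,0,0,0,0,0,-0.1,0,0,0,0,0,0,-0.1]

```text
time_s: 26.0
tool_pos: [490.5, 305.5, 15.5]
tcp_rot: [2.061, 2.371, 0.001]
ft_force: [0.7, -0.2, -0.9]
gripper_width: 66.0
finger_force: 8.0
```

Request:
arm_command:
  plan: [0,0,-1,0,0,0,-0.1,0,0,-0.5,0,0,0,-0.1,0,0,0,0,0,0,-0.1]

```text
time_s: 26.3
tool_pos: [490.3, 305.4, 13.6]
tcp_rot: [-2.061, -2.371, 0.0]
ft_force: [0.9, -0.1, -0.5]
gripper_width: 65.9
finger_force: 8.0
```

Request:
arm_command:
  plan: [0,0,-0.5,0,0,0,-0.1,0,0,0,0,0,0,-0.1]

```text
time_s: 26.5
tool_pos: [490.5, 305.5, 13.2]
tcp_rot: [-2.061, -2.371, -0.0]
ft_force: [0.5, 0.2, -0.7]
gripper_width: 65.9
finger_force: 8.0
```

Request:
arm_command:
  plan: [0,0,-0.5,0,0,0,-0.1,0,0,0,0,0,0,-0.1]

```text
time_s: 26.7
tool_pos: [490.5, 305.5, 13.2]
tcp_rot: [-2.061, -2.37, -0.0]
ft_force: [-0.3, -0.3, 4.1]
gripper_width: 65.9
finger_force: 8.0
```

Contact came at the expected height (13.2), so I'll back off the load slightly, open gently and rise.

Request:
arm_command:
  plan: [0,0,0.4,0,0,0,-0.1,0,0,0,0,0,0,-0.5,0,0,0,0,0,0,-0.7,0,0,0,0,0,0,-1,0,0,0,0,0,0,-1,0,0,0,0,0,0,-1,0,0,0,0,0,0,-1]

```text
time_s: 27.4
tool_pos: [490.4, 305.4, 13.1]
tcp_rot: [-2.062, -2.37, 0.0]
ft_force: [0.1, 0.0, 0.5]
gripper_width: 92.8
finger_force: 0.0
```

Request:
arm_command:
  plan: [0,0,0,0,0,0,-1,0,0,8,0,0,0,-1,0,0,20,0,0,0,-1,0,0,35,0,0,0,-1,0,0,40,0,0,0,-1,0,0,40,0,0,0,-1,0,0,15,0,0,0,-1,0,0,0,0,0,0,-1,0,0,0,0,0,0,-1,0,0,0,0,0,0,-1]

```text
time_s: 28.4
tool_pos: [489.2, 305.0, 169.6]
tcp_rot: [-2.061, -2.37, 0.005]
ft_force: [-0.3, -0.3, 0.6]
gripper_width: 93.0
finger_force: 0.0
```

Run:
```python
from h import *
from workcell import bot
w=bot.read_camera("wrist"); s=bot.get_state(); im=w["image"].astype(int).mean(2); print(tool(s),s["gripper_width"])
a=np.radians(7.7); ex=np.array([np.cos(a),np.sin(a)]); ey=np.array([-ex[1],ex[0]])
g=green(w,45); p=np.array(g[1][0]); print(p@ex,p@ey,g)
for r in (178,200,230): 
    xs=np.nonzero(im[r]>70)[0]; xs=xs[(xs>240)&(xs<390)]; q=ray(w,[(xs[0],r),(xs[-1],r)],10)@ex; print(r,xs[0],xs[-1],q.mean())
for c in (290,316,340):
    ys=np.nonzero(im[150:,c]>70)[0][0]+150; print(c,ys,ray(w,[(c,ys)],10)[0]@ey-48)
```

```text
(array([489.3, 305. , 169.5]), 'ydir 7.98 tilt 0.20') 92.88773136063064
528.2883453112238 235.6974570111324 (array([284, 209,  74,  48, 848], dtype=int32), ((491.9446716308594, 304.3555603027344), (65.14495849609375, 43.665138244628906), 8.008241653442383))
178 270 372 528.6510966227795
200 270 371 528.3043310096558
230 271 371 528.9992465296458
290 175 236.61072392162686
316 175 236.74031714385166
340 175 236.85990529976675
```

```bash
python3 -c "
from workcell import bot
print(bot.job_done())"
```

```text
the job is handed in; nothing more can be done
None
```

I scanned the plate and set it down in the white cradle, about 1 mm off centre by the last wrist-camera measurement. The button was pressed to its stop and released, and the job is handed in; no verdict came back.

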